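# Reset the rings of the wide recipe file

## Robot

A 6-joint arm with a two-finger parallel gripper is mounted at the origin on the work surface. World frame = base frame: x ahead of the robot, y to its left, z up, the work surface at z = 0. Lengths are in mm, angles in rad, forces in N, time in s.
With the tool pointing down it reaches from about 275 to 850 mm from the base axis. Payload 5.2 kg.
Tool frame: the origin (TCP) lies midway between the tips of the shut fingers; the grasp point (between the pads) lies 19 mm behind it; z points along the fingers, y is the line along which they close (so a half turn about z gives the same grasp; the last joint's range is limited). The gripper opens to 85 mm and grips with 20 to 120 N. Pads are 22 mm wide; open, the fingers measure 114 mm over their backs; the gripper's body (76 mm by 85 mm) begins 54 mm behind the grasp point. The pads swing forward as they close: fully open they stand 13 mm farther back than shut.
Start: joints at [-1.373, 0.259, 1.535, -0, 1.348, -0.203], TCP at [214.606, -506.408, 211.11] pointing down, gripper open.
Joint ranges: [-3.14, 3.14], [-0.91, 2.08], [0.19, 2.58], [-1.22, 4.36], [0.22, 2.71], [-3.12, 3.12]. Speed limits (rad/s): [2.57, 2.57, 3.14, 3.14, 3.14, 3.14].

## Interface

Orientations are given as a rotation vector (axis times angle).
In Python, from plant import sense, grab_frame, camera_info, sign_off gives the robot as it stands.
- The arm moves only by the tool move_arm, never from a script. Its argument "series" is a list of rows, each a list of 5 numbers: the opening, from -1 (shut) to 1 (fully open), then the shift along the tool's x, y, z scaled (see below), then the turn about the tool's z scaled (see below). In form: [[claw, dx, dy, dz, twist], ...]. A call has 1 to 5 rows; each row shifts and turns the commanded pose from where the row before left it, along the tool's axes as they then stand; what a row does not reach is not made up. The controller multiplies each number of a shift by 30 mm and each number of a turn by 4 degrees. A row lasts 1/12 s, in which the tool goes at most 41.7 mm and 7.16 degrees, less where a joint would pass 70% of its speed; a pose out of reach is approached as far as the arm can. A call with a number of a shift or a turn outside -1 to 1 is refused whole. A call with a gripper value outside its range is refused whole. The fingers move at their own pace and stop on an object; "force" is the grip in N (left out, the last holds). Time passes only in rows, so rows that do not move let the fingers close. It gives the time, the measured TCP pose, the force, the opening and the grip force at its end, in the units of the state.
- sense(): the state, without advancing time (a new reading comes with each control period).
- grab_frame(name): name is "scene" or "top"; returns (picture, depth): 384x512x3 uint8, red, green, blue; 384x512 float32, mm along the optical axis (not along the pixel's ray), 0 where there is no reading.
- camera_info(name): a dict with "intrinsics" (3x3 intrinsics, pixels), "origin" and "rotation" of the camera in the world. Camera axes: x right, y up, looking along -z (the intrinsics and any distortion apply to the point x, -y, -z); pixel columns grow to the right and rows downward; lengths in mm; the calibration is good to about 2 mm. A picture is of the moment at which its call begins. camera_info takes no time and is no camera call.
- sign_off(): hands the job in; it is judged then, once.
The state is a dict: "t": time; "q": joint angles; "joint_velocities": joint speeds; "joint_torque": joint torques, N m; "tool_pos": TCP position; "ee_rot": TCP orientation; "contact_force": force on the tool from outside, world axes, zero at the start; "torque": the same for the moment, N m; "gripper_width": finger opening in mm; "finger_force": force on a finger pad.
Only numpy, scipy, OpenCV 4.12 (cv2) and the standard library are available. Lean on these libraries where they do the work, as an engineer would, in place of code of your own. Each camera call takes 0.05 s, during which the arm holds its last target. There are 200 camera calls.

## Task

Two recipe files lie open on the pantry counter. The rings of the one with the wide spine do not meet, because its lever was left partly raised: lift that lever right up so that the rings open fully, then press it all the way down so that they close. Leave the lever of the slim file down.

Things in the scene. Friction and masses are not known exactly. Their poses are not given: they have to be found in the camera images.
- wide_lever (a joint): Steel lever of the WIDE open A5 file (spine 75 mm wide, rings 71 mm high; file fixed). Angle: 0 = level, fully down, rings shut; 1.0 = upper stop, rings fully open (they follow the lever). Starts at 0.25 to 0.45. A stiff pivot: it stays where it is put, and takes about 3 N at the tab to lift or press, 6 N straight down on the tab when at its upper stop.
- wide_tab (a point): Centre of the steel tab ending the wide file's lever, 85 mm from the pivot; tab 16 mm wide (across the lever), 30 long, 8 thick; moves with it. x = pivot axis (level, across), y = along the lever, away from the pivot, z = out of its upper face. Beside it, within 80 mm, nothing stands over 12 mm high; the two rings, up to 75 mm high, stand on the pivot's side, 35 mm before the tab when it is down.
- wide_pivot (a point): Point on the pivot axis of the wide file's lever, mid-width, 22 mm above the counter, fixed. x = pivot axis, y = level, towards the lowered tab, z up. At angle a the tab's centre is at pivot + 85 mm * (cos a along y, sin a up). The lever runs along the spine, between the spine and the two rings; the front cover lies beyond the spine, away from the robot.
- slim_lever (a joint): Lever of the SLIM open file beside it (spine 45 mm wide, rings 52 mm high), of the same shape and size; 0 = fully down, where it starts and must stay. The two files swap places from start to start.

How it is judged (in metres and radians):
On the way:
1. the wide file's lever is lifted right up (above 0.85 rad), so that its rings are open (value of joint wide_lever above 0.85 rad), for 0.2 s.
At the end, for the whole second after the job is handed in: after having been lifted right up, the wide file's lever is down again, within 0.08 rad of level, and stays there; the slim file's lever is down within 0.1 rad (value of joint wide_lever below 0.08 rad and value of joint slim_lever below 0.1 rad); the robot touches nothing.
It fails at once if the slim file's lever is raised (above 0.15 rad) (value of joint slim_lever above 0.15 rad).
It also fails if it takes over 42 s, if anything falls off the work surface, if the arm or the gripper's body presses on something with over 40 N, if the wrist force passes 120 N, or if a joint passes its speed limit or range.

## Working session

There is one attempt and no reset: what is moved stays moved. The work goes in short steps, Python scripts to look and compute and a tool call to move; the robot and the scene stay as the last step left them, time stands still between calls to the robot, and variables do not carry over. Pictures are saved under pics/ and viewed, at most 10 in all, crops included, and the job is handed in when it is done.

Besides the shell and the picture viewer there is one more tool, called as a command line: name --pt "numbers of a row" for each row, then --argument value for the rest. move_arm: Moves the arm, as the interface text tells. Its arguments: {"type":"object","properties":{"series":{"type":"array"},"force":{"type":"number"}},"required":["series"]}

```bash
mkdir -p pics; python3 - <<'E'
from plant import *
import cv2,numpy as np
for n in("scene","top"):
    p,d=grab_frame(n); np.savez(f"{n}0.npz",p=p,d=d); cv2.imwrite(f"pics/{n}0.png",p[:,:,::-1])
    c=camera_info(n); print(n,c)
print(sense())
E
```

```text
scene {'intrinsics': array([[498.99301525,   0.        , 249.55712431],
       [  0.        , 498.99301525, 193.3731125 ],
       [  0.        ,   0.        ,   1.        ]]), 'origin': array([1210.29503339, -162.26117287,  819.13353906]), 'rotation': array([0.678873  , 0.50642244, 1.19231853])}
top {'intrinsics': array([[354.37471997,   0.        , 258.13601352],
       [  0.        , 354.37471997, 187.66018304],
       [  0.        ,   0.        ,   1.        ]]), 'origin': array([397.7759984 ,  71.09855003, 829.86434965]), 'rotation': array([ 0.08312331, -0.09383331, -1.5656101 ])}
{'t': 0.1, 'q': array([-1.37277671e+00,  2.59266960e-01,  1.53596593e+00, -2.72719500e-06,
        1.34799584e+00, -2.02780661e-01]), 'joint_velocities': array([-0.00257155, -0.00289923, -0.0002662 , -0.00073646, -0.00069594,
        0.00114782]), 'joint_torque': array([ 3.58153920e-03, -4.46972930e+01, -2.91245323e+01, -7.99099121e-05,
        6.40425904e-03,  3.68065787e-05]), 'tool_pos': array([ 214.51537308, -505.89806326,  210.36264561]), 'ee_rot': array([-3.07711645e+00, -6.25045323e-01, -1.93958942e-06]), 'contact_force': array([-0.8781917 , -0.22694859, -0.46714833]), 'torque': array([0.00921735, 0.00835725, 0.0401597 ]), 'finger_force': 0.0, 'gripper_width': 85.26857933024921}
```

View pics/top0.png

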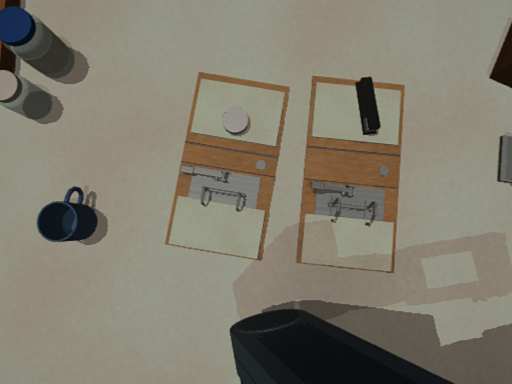

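View pics/scene0.png

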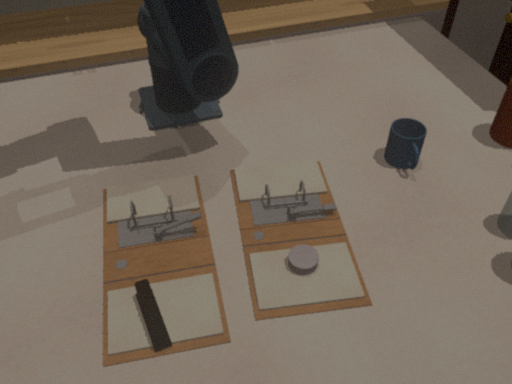

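The top view shows two files. The right one (spine rows 148–185, lever about (310–350, 187)) looks wider, and its lever looks raised in the scene view at about (155–200, 228). I'll enlarge both to confirm.

```bash
python3 - <<'E'
import cv2,numpy as np
a=np.load("top0.npz")['p'][165:235,290:400,::-1]; b=np.load("scene0.npz")['p'][185:255,105:215,::-1]
f=lambda i:cv2.resize(i,None,fx=5,fy=4.2,interpolation=cv2.INTER_CUBIC)
f=lambda i:cv2.convertScaleAbs(cv2.resize(i,(440,280),interpolation=cv2.INTER_CUBIC),alpha=1.4)
cv2.imwrite("pics/c1.png",np.vstack([f(a),f(b)]))
E
```

```text
(no output)
```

View pics/c1.png

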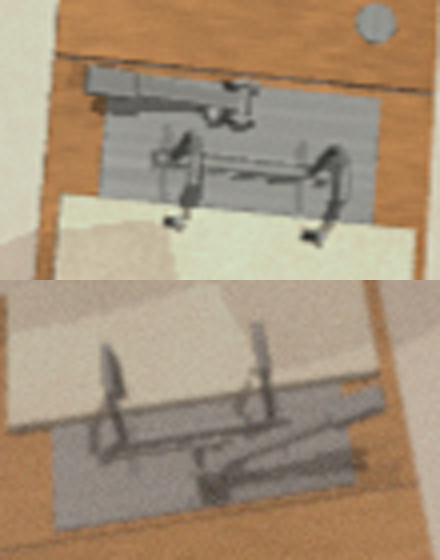

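The right file in the top view is the wide one. Its tab is at top (318, 185.5) and scene (194.5, 217). The pivot is at top (350, 191) and scene (157.5, 232.5). I'll triangulate both from the two views.

```bash
cat > h.py <<'E'
import numpy as np
from plant import *
from scipy.spatial.transform import Rotation as R
def ray(n,uv):
    c=camera_info(n);K=c['intrinsics'];p=np.linalg.inv(K)@[*uv,1]
    return c['origin'],R.from_rotvec(c['rotation']).as_matrix()@(p*[1,-1,-1])
def onz(n,uv,z):
    o,d=ray(n,uv);return o+d*(z-o[2])/d[2]
def tri(a,b):
    o1,d1=ray('top',a);o2,d2=ray('scene',b)
    s=np.linalg.lstsq(np.c_[d1,-d2],o2-o1,rcond=None)[0]
    p,q=o1+s[0]*d1,o2+s[1]*d2
    return (p+q)/2,np.linalg.norm(p-q)
E
python3 - <<'E'
from h import *
t,e=tri((318,185.5),(194.5,217));p,e2=tri((350,191),(157.5,232.5));print(t,e,p,e2)
P=onz('top',(350,191),22);print("pivot z22",P,onz('scene',(157.5,232.5),22))
# file's edges direction: spine line in top: (304,179.5)->(398,188)
a=onz('top',(290+55/4,165+55/4),5);b=onz('top',(290+430/4,165+92/4),5);u=(a-b)/np.linalg.norm(a-b);print("dir",u, np.degrees(np.arctan2(u[1],u[0])))
for n,uv in(('top',(318,185)),('top',(314,185)),('top',(350,191)),('top',(335,178))):
    d=np.load(n+'0.npz')['d'];v=d[int(uv[1]),int(uv[0])];o,r=ray(n,uv);print(uv,o+r*v)
s=sense();M=R.from_rotvec(s['ee_rot']).as_matrix();print(M.round(3))
# axis-based prediction
for A in(.25,.3,.35,.4,.45):print(A,P+85*(np.cos(A)*u+np.array([0,0,np.sin(A)])))
E
```

```text
[492.08120758 -65.19474308  48.60952515] 4.040102445868921 [ 483.06163817 -145.39388844   17.37035956] 2.1638959562763547
pivot z22 [ 482.31153188 -145.23255661   22.        ] [ 487.76735102 -144.48863253   22.        ]
dir [0.09522111 0.99545615 0.        ] 84.53595361068923
(318, 185) [492.03367737 -66.24838335  53.89019267]
(314, 185) [491.70955181 -57.00949022  56.28120719]
(350, 191) [ 481.67902666 -143.61394075   28.04454009]
(335, 178) [ 514.64137003 -115.09982589    5.55414872]
[[ 0.921  0.39  -0.   ]
 [ 0.39  -0.921  0.002]
 [ 0.    -0.002 -1.   ]]
0.25 [490.15371007 -63.24922143  43.02933654]
0.3 [490.04382926 -64.3979323   47.11921757]
0.35 [489.91462174 -65.74868764  51.14631363]
0.4 [489.76641044 -67.29811125  55.1005591 ]
0.45 [489.59956584 -69.04233039  58.9720704 ]
```

move_arm --pt "0.1 0 0 0 -1" --pt "0.1 0 0 0 -1" --pt "0.1 0 0 0 -1" --pt "0.1 0 0 0 -1" --pt "0.1 0 0 0 -1"

```text
t: 0.52
tool_pos: [214.5, -506.1, 210.6]
ee_rot: [-2.92, -1.155, -0.0]
contact_force: [-0.3, -0.7, -0.5]
gripper_width: 46.6
finger_force: 0.0
```

move_arm --pt "0.1 0 0 0 -1" --pt "0.1 0 0 0 -1" --pt "0.1 0 0 0 -1" --pt "0.1 0 0 0 -1" --pt "0.1 0 0 0 -1"

```text
t: 0.93
tool_pos: [214.5, -506.1, 210.6]
ee_rot: [-2.675, -1.645, -0.001]
contact_force: [-0.4, -0.4, 0.3]
gripper_width: 46.8
finger_force: 0.0
```

move_arm --pt "0.1 0 0 0 -1" --pt "0.1 0 0 0 -1" --pt "0.1 0 0 0 -1" --pt "0.1 0 0 0 -1" --pt "0.1 0 0 0 -1"

```text
t: 1.35
tool_pos: [214.5, -506.1, 210.6]
ee_rot: [-2.349, -2.084, -0.001]
contact_force: [0.6, -1.1, -0.1]
gripper_width: 47.2
finger_force: 0.0
```

move_arm --pt "0.1 1 0.5 0 -0.4" --pt "0.1 1 0.5 0 0" --pt "0.1 1 0.5 0 0" --pt "0.1 1 0.5 0 0" --pt "0.1 1 0.5 0 0"

```text
t: 1.77
tool_pos: [304.6, -363.1, 210.7]
ee_rot: [-2.324, -2.112, -0.001]
contact_force: [1.5, 0.1, 0.6]
gripper_width: 46.9
finger_force: 0.0
```

move_arm --pt "0.1 1 0.5 0 0" --pt "0.1 1 0.5 0 0" --pt "0.1 1 0.5 0 0" --pt "0.1 1 0.5 0 0" --pt "0.1 1 0.5 0 0"

```text
t: 2.18
tool_pos: [393.5, -220.8, 210.9]
ee_rot: [-2.324, -2.113, -0.0]
contact_force: [1.0, -0.5, 0.4]
gripper_width: 47.2
finger_force: 0.0
```

move_arm --pt "0.1 1 0.5 0 0" --pt "0.1 1 0.5 0 0" --pt "0.1 1 0.5 0 0" --pt "0.1 1 0.5 0 0" --pt "0.1 0 0 0 0"

```text
t: 2.6
tool_pos: [466.1, -103.8, 210.9]
ee_rot: [-2.318, -2.118, -0.004]
contact_force: [-0.2, 0.1, -1.2]
gripper_width: 47.1
finger_force: 0.0
```

move_arm --pt "0.1 0.7 0.35 0.5 0" --pt "0.1 0.7 0.35 0.5 0" --pt "0.1 0 0 1 0" --pt "0.1 0 0 1 0" --pt "0.1 0 0 1 0"

```text
t: 3.02
tool_pos: [489.0, -68.8, 90.0]
ee_rot: [2.323, 2.115, 0.0]
contact_force: [0.8, -0.4, -0.4]
gripper_width: 47.0
finger_force: 0.0
```

```bash
python3 - <<'E'
from h import *
import cv2
ims=[]
s=sense();print(s['tool_pos'])
for n in("top","scene"):
    p,d=grab_frame(n);np.savez(n+"1.npz",p=p,d=d)
    r=slice(150,240),slice(280,400)
    if n=="scene": r=slice(165,255),slice(105,225)
    ims.append(cv2.convertScaleAbs(cv2.resize(p[r][:,:,::-1],(400,300),interpolation=cv2.INTER_CUBIC),alpha=1.4))
cv2.imwrite("pics/c2.png",np.vstack(ims))
E
```

```text
[489.02729516 -68.77324254  89.96886415]
```

View pics/c2.png

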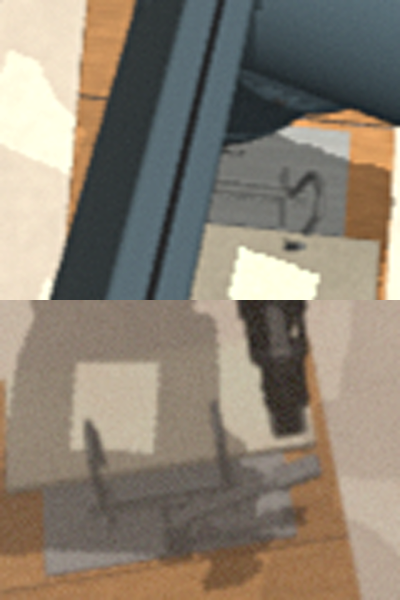

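The scene crop shows the near fingertip at about (192, 204), right over the tab at about (193, 214). The tool is aligned, so I'll make a small correction, descend and grip lightly.

move_arm --pt "0.1 0.13 0.07 0.6 0" --pt "0.1 0 0 0.6 0" --pt "0.1 0 0 0.5 0" --pt "0.1 0 0 0 0" --pt "-0.4 0 0 0 0" --force 30

```text
t: 3.53
tool_pos: [491.8, -65.7, 41.0]
ee_rot: [-2.325, -2.113, 0.0]
contact_force: [-0.3, 0.5, 0.4]
gripper_width: 36.1
finger_force: 0.0
```

move_arm --pt "-1 0 0 0 0" --pt "-1 0 0 0 0" --pt "-1 0 0 0 0" --pt "-1 0 0 0 0"

```text
t: 3.87
tool_pos: [492.2, -65.4, 41.1]
ee_rot: [2.323, 2.113, 0.001]
contact_force: [0.9, -0.0, 0.1]
gripper_width: 0.3
finger_force: 0.0
```

The fingers closed on nothing (0.3 mm), so I need a look.

```bash
python3 - <<'E'
from h import *
import cv2
p,d=grab_frame("scene");np.savez("scene2.npz",p=p,d=d)
cv2.imwrite("pics/c3.png",cv2.convertScaleAbs(cv2.resize(p[175:265,115:235,::-1],(720,540),interpolation=cv2.INTER_CUBIC),alpha=1.5))
s=sense();print(s['tool_pos'],s['contact_force'],s['gripper_width'])
c=camera_info('scene');q=R.from_rotvec(c['rotation']).as_matrix().T@(s['tool_pos']-c['origin'])*[1,-1,-1];q=c['intrinsics']@q;print("tcp px",q[:2]/q[2])
E
```

```text
[491.9860816  -65.36907886  40.81866463] [-0.78595815 -0.01685319 -0.10165497] -0.2537397732231757
tcp px [193.76095391 219.42372501]
```

View pics/c3.png

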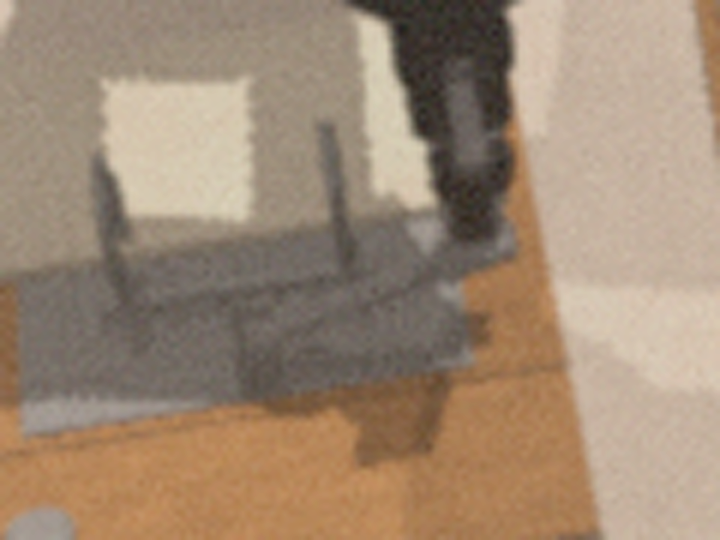

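The fingers look shut either behind or just above the tab. I'll check with the depth.

```bash
python3 - <<'E'
from h import *
d0=np.load('scene0.npz')['d'];d=np.load('scene2.npz')['d']
f=lambda D,u,v:(lambda o,r:(o+r*D[v,u]).round(0).tolist())(*ray('scene',(u,v)))
print("finger col 193");[print(v,f(d,193,v),f(d0,193,v)) for v in range(206,226,2)]
print("tab col 198/188");[print(v,f(d,198,v),f(d0,198,v),f(d0,188,v)) for v in range(208,226,2)]
dt=np.load('top0.npz')['d']
g=lambda u,v:(lambda o,r:(o+r*dt[v,u]).round(0).tolist())(*ray('top',(u,v)))
for u in(313,318,323):[print(u,v,g(u,v)) for v in range(179,194)]
E
```

```text
finger col 193
206 [541.0, -70.0, 132.0] [423.0, -54.0, 10.0]
208 [504.0, -66.0, 88.0] [429.0, -55.0, 10.0]
210 [506.0, -66.0, 85.0] [429.0, -56.0, 4.0]
212 [501.0, -66.0, 73.0] [436.0, -57.0, 5.0]
214 [506.0, -67.0, 72.0] [485.0, -65.0, 51.0]
216 [494.0, -66.0, 54.0] [494.0, -66.0, 54.0]
218 [498.0, -67.0, 52.0] [497.0, -67.0, 52.0]
220 [498.0, -68.0, 46.0] [499.0, -68.0, 47.0]
222 [461.0, -64.0, -1.0] [462.0, -64.0, 1.0]
224 [469.0, -65.0, 2.0] [470.0, -65.0, 3.0]
tab col 198/188
208 [497.0, -54.0, 77.0] [431.0, -44.0, 8.0] [427.0, -66.0, 12.0]
210 [500.0, -55.0, 75.0] [432.0, -45.0, 3.0] [430.0, -67.0, 8.0]
212 [501.0, -56.0, 70.0] [488.0, -54.0, 56.0] [431.0, -68.0, 3.0]
214 [499.0, -56.0, 62.0] [491.0, -55.0, 54.0] [439.0, -70.0, 5.0]
216 [499.0, -57.0, 56.0] [498.0, -56.0, 54.0] [487.0, -76.0, 49.0]
218 [500.0, -57.0, 51.0] [500.0, -57.0, 51.0] [495.0, -77.0, 53.0]
220 [463.0, -52.0, 5.0] [462.0, -52.0, 3.0] [497.0, -78.0, 49.0]
222 [466.0, -53.0, 2.0] [466.0, -53.0, 1.0] [462.0, -75.0, 4.0]
224 [475.0, -55.0, 5.0] [471.0, -55.0, 1.0] [468.0, -76.0, 4.0]
313 179 [512.0, -64.0, 
[... 558 characters left out ...]
4.0, -66.0, 54.0]
318 185 [492.0, -66.0, 54.0]
318 186 [490.0, -66.0, 54.0]
318 187 [488.0, -66.0, 52.0]
318 188 [486.0, -66.0, 53.0]
318 189 [488.0, -74.0, 7.0]
318 190 [486.0, -75.0, 5.0]
318 191 [484.0, -75.0, 4.0]
318 192 [481.0, -74.0, 6.0]
318 193 [479.0, -75.0, 5.0]
323 179 [512.0, -87.0, 5.0]
323 180 [510.0, -88.0, 1.0]
323 181 [508.0, -87.0, 3.0]
323 182 [506.0, -88.0, 1.0]
323 183 [497.0, -78.0, 49.0]
323 184 [495.0, -78.0, 49.0]
323 185 [493.0, -78.0, 49.0]
323 186 [490.0, -78.0, 51.0]
323 187 [488.0, -78.0, 48.0]
323 188 [486.0, -78.0, 50.0]
323 189 [484.0, -78.0, 50.0]
323 190 [486.0, -86.0, 8.0]
323 191 [484.0, -86.0, 6.0]
323 192 [482.0, -87.0, 4.0]
323 193 [479.0, -86.0, 5.0]
```

```bash
python3 - <<'E'
from h import *
d=np.load('scene1.npz')['d'];d2=np.load('scene2.npz')['d']
for v in range(190,210):
    o,r=ray('scene',(191,v));print(v,(o+r*d[v,191]).round(0).tolist(),(lambda o,r:(o+r*d2[v+6,194]).round(0).tolist())(*ray('scene',(194,v+6))))
E
```

```text
190 [549.0, -71.0, 182.0] [543.0, -66.0, 159.0]
191 [548.0, -71.0, 179.0] [545.0, -67.0, 158.0]
192 [537.0, -70.0, 165.0] [547.0, -67.0, 158.0]
193 [539.0, -71.0, 165.0] [548.0, -68.0, 156.0]
194 [538.0, -71.0, 162.0] [549.0, -68.0, 155.0]
195 [540.0, -71.0, 161.0] [549.0, -68.0, 153.0]
196 [542.0, -72.0, 160.0] [554.0, -69.0, 155.0]
197 [541.0, -72.0, 157.0] [554.0, -69.0, 152.0]
198 [522.0, -70.0, 134.0] [555.0, -70.0, 150.0]
199 [521.0, -70.0, 132.0] [552.0, -70.0, 144.0]
200 [521.0, -70.0, 129.0] [540.0, -68.0, 130.0]
201 [525.0, -71.0, 129.0] [524.0, -66.0, 110.0]
202 [519.0, -70.0, 121.0] [504.0, -64.0, 87.0]
203 [519.0, -70.0, 118.0] [505.0, -64.0, 85.0]
204 [522.0, -71.0, 119.0] [508.0, -65.0, 86.0]
205 [522.0, -71.0, 115.0] [507.0, -65.0, 82.0]
206 [422.0, -58.0, 11.0] [506.0, -65.0, 77.0]
207 [426.0, -59.0, 11.0] [506.0, -65.0, 75.0]
208 [429.0, -60.0, 12.0] [505.0, -65.0, 71.0]
209 [429.0, -60.0, 9.0] [498.0, -65.0, 60.0]
```

The depth images agree: the fingertips sit about 15 mm higher than the reported TCP, and the tab is undisturbed with its centre at (492, -66) and top at 54. I'll open, go about 18 mm lower and grip again.

move_arm --pt "0 0 0 0 0" --pt "0 0 0 0 0" --pt "0 0 0 0 0" --pt "0 0 0 0.35 0" --pt "0 0 0 0.35 0"

```text
t: 4.33
tool_pos: [492.3, -65.4, 19.4]
ee_rot: [2.323, 2.113, 0.001]
contact_force: [0.1, 0.3, -0.6]
gripper_width: 42.5
finger_force: 0.0
```

move_arm --pt "-1 0 0 0 0" --pt "-1 0 0 0 0" --pt "-1 0 0 0 0" --pt "-1 0 0 0 0" --pt "-1 0 0 0 0"

```text
t: 4.75
tool_pos: [490.8, -65.0, 19.1]
ee_rot: [-2.323, -2.113, 0.001]
contact_force: [-2.9, 0.3, -2.7]
gripper_width: 14.8
finger_force: 33.0
```

It's gripped (14.8 mm opening, 33 N). Next is lifting along the arc.

move_arm --pt "-1 -0.09 0 -0.22 0" --pt "-1 -0.1 0 -0.21 0" --pt "-1 -0.11 0 -0.18 0" --pt "-1 -0.12 0 -0.18 0" --pt "-1 0 0 0 0"

```text
t: 5.17
tool_pos: [489.6, -78.6, 43.8]
ee_rot: [-2.324, -2.113, 0.002]
contact_force: [-7.2, -1.8, -2.2]
gripper_width: 15.0
finger_force: 31.4
```

move_arm --pt "-1 -0.14 0 -0.16 0" --pt "-1 -0.14 0 -0.16 0" --pt "-1 -0.16 0 -0.14 0" --pt "-1 -0.17 0 -0.13 0" --pt "-1 0 0 0 0"

```text
t: 5.58
tool_pos: [487.9, -96.6, 61.4]
ee_rot: [-2.324, -2.113, 0.001]
contact_force: [-6.2, 0.1, 0.1]
gripper_width: 14.8
finger_force: 30.1
```

```bash
python3 - <<'E'
from h import *
import cv2
p,d=grab_frame("scene");np.savez("scene3.npz",p=p,d=d)
cv2.imwrite("pics/c4.png",cv2.convertScaleAbs(cv2.resize(p[165:255,105:225,::-1],(720,540),interpolation=cv2.INTER_CUBIC),alpha=1.5))
s=sense();print(s['tool_pos'],s['contact_force'],s['gripper_width'])
E
```

```text
[487.84435001 -96.57065142  61.37500919] [-7.25954151  0.08237543 -1.17108532] 15.033217256406536
```

View pics/c4.png

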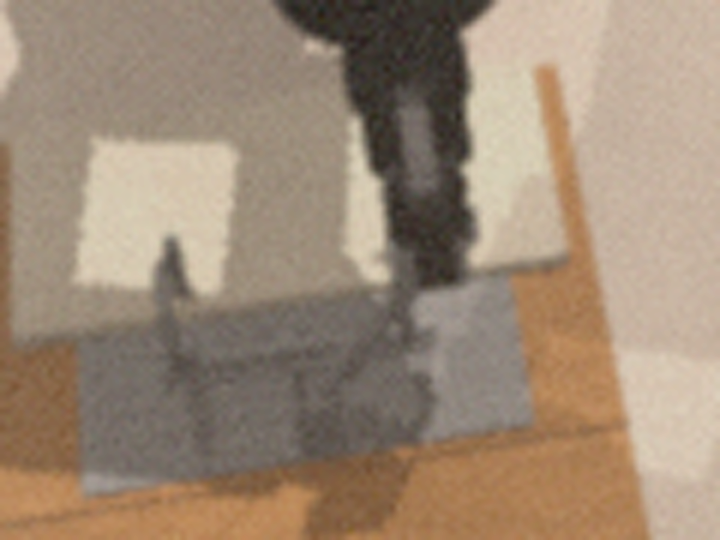

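The crop shows the tab held in the fingers at about (173, 208) and the lever rising steeply from the pivot at about (157, 238). I'll nudge towards the stop and hold there to be sure.

move_arm --pt "-1 -0.1 0 -0.07 0" --pt "-1 -0.1 0 -0.06 0" --pt "-1 0 0 0 0" --pt "-1 0 0 0 0" --pt "-1 0 0 0 0"

```text
t: 6.05
tool_pos: [487.3, -102.0, 65.0]
ee_rot: [-2.323, -2.113, 0.001]
contact_force: [-6.4, 0.3, -2.7]
gripper_width: 15.0
finger_force: 29.7
```

move_arm --pt "-1 -0.1 0 -0.05 0" --pt "-1 -0.1 0 -0.05 0" --pt "-1 0 0 0 0" --pt "-1 0 0 0 0"

```text
t: 6.38
tool_pos: [486.8, -106.4, 67.4]
ee_rot: [-2.323, -2.111, -0.002]
contact_force: [-3.0, 6.8, -6.6]
gripper_width: 14.9
finger_force: 30.5
```

```bash
python3 - <<'E'
from h import *
import cv2
p,d=grab_frame("scene");np.savez("scene4.npz",p=p,d=d)
# points near lever plane, between pivot and tab
v,u=np.mgrid[195:245,150:185];c=camera_info('scene')
q=np.c_[u.ravel(),v.ravel(),np.ones(u.size)]@np.linalg.inv(c['intrinsics']).T*[1,-1,-1]*d[v,u].reshape(-1,1)
w=q@R.from_rotvec(c['rotation']).as_matrix().T+c['origin']-[483,-145,22]
U=np.array([.095,.995]);X=np.array([.995,-.095])
a,x,z=w[:,:2]@U,w[:,:2]@X,w[:,2]
m=(abs(x)<14)&(z>8)&(z<60)&(a>-5)
for lo in range(8,60,6):
    k=m&(z>=lo)&(z<lo+6)
    if k.any():print(lo,k.sum(),np.median(a[k]).round(1),a[k].min().round(1),a[k].max().round(1),np.median(x[k]).round(1))
E
```

```text
8 20 7.7 0.4 36.3 2.0
14 15 9.6 6.3 34.3 0.4
20 12 14.2 11.6 36.8 1.5
26 19 22.7 16.0 37.8 1.8
32 16 22.5 18.5 38.1 0.3
38 15 26.2 21.8 37.4 -0.2
44 14 28.7 25.0 32.9 3.9
50 6 34.6 31.6 37.9 5.3
```

The upper stop is reached: the reaction force is rising and the lever line fits about 1.0 rad. Now I'll bring it down along the arc, still gripped.

move_arm --pt "-1 0.2 0 0.14 0" --pt "-1 0.23 0 0.18 0" --pt "-1 0.22 0 0.18 0" --pt "-1 0.18 0 0.22 0" --pt "-1 0.18 0 0.22 0"

```text
t: 6.85
tool_pos: [489.8, -78.0, 40.8]
ee_rot: [2.323, 2.114, -0.002]
contact_force: [-10.6, 0.8, 7.8]
gripper_width: 14.8
finger_force: 34.9
```

move_arm --pt "-1 0.14 0 0.25 0" --pt "-1 0.13 0 0.25 0" --pt "-1 0.09 0 0.27 0" --pt "-1 0.08 0 0.27 0" --pt "-1 0 0 0 0"

```text
t: 7.27
tool_pos: [491.0, -63.8, 8.2]
ee_rot: [-2.323, -2.113, -0.0]
contact_force: [-5.3, 5.5, 0.7]
gripper_width: 15.1
finger_force: 36.3
```

move_arm --pt "0 0 0 0 0" --pt "0 0 0 0 0" --pt "0 0 0 0 0" --pt "0 0 0 -0.7 0" --pt "0 0 0 -0.7 0"

```text
t: 7.68
tool_pos: [492.0, -65.0, 50.5]
ee_rot: [2.325, 2.113, 0.0]
contact_force: [1.0, -0.5, -0.5]
gripper_width: 42.7
finger_force: 0.0
```

move_arm --pt "-1 0 0 0 0" --pt "-1 0 0 0 0" --pt "-1 0 0 0 0" --pt "-1 0 0 0 0" --pt "-1 0 0 0.2 0"

```text
t: 8.1
tool_pos: [492.0, -64.8, 44.0]
ee_rot: [2.324, 2.113, 0.001]
contact_force: [0.2, 0.4, 0.3]
gripper_width: -0.1
finger_force: 0.0
```

move_arm --pt "-1 0 0 0.2 0" --pt "-1 0 0 0.2 0" --pt "-1 0 0 0.15 0" --pt "-1 0 0 0.15 0" --pt "-1 0 0 0 0"

```text
t: 8.52
tool_pos: [491.0, -64.3, 21.8]
ee_rot: [-2.323, -2.112, 0.001]
contact_force: [0.7, 0.8, 0.5]
gripper_width: -0.1
finger_force: 0.0
```

move_arm --pt "-1 0 0 0.1 0" --pt "-1 0 0 0.1 0" --pt "-1 0 0 0.08 0" --pt "-1 0 0 0 0"

```text
t: 8.85
tool_pos: [491.7, -64.6, 14.4]
ee_rot: [2.324, 2.114, 0.0]
contact_force: [-0.6, -0.9, -0.2]
gripper_width: -0.5
finger_force: 0.0
```

move_arm --pt "-1 0 0 0.05 0" --pt "-1 0 0 0.05 0" --pt "-1 0 0 0 0"

```text
t: 9.1
tool_pos: [491.8, -64.6, 11.5]
ee_rot: [2.324, 2.113, 0.0]
contact_force: [1.2, 0.4, 0.6]
gripper_width: 0.1
finger_force: 0.4
```

```bash
python3 - <<'E'
from h import *
import cv2
p,d=grab_frame("scene");np.savez("scene5.npz",p=p,d=d)
cv2.imwrite("pics/c5.png",cv2.convertScaleAbs(cv2.resize(p[175:265,115:235,::-1],(720,540),interpolation=cv2.INTER_CUBIC),alpha=1.5))
v,u=np.mgrid[195:250,150:215];c=camera_info('scene')
q=np.c_[u.ravel(),v.ravel(),np.ones(u.size)]@np.linalg.inv(c['intrinsics']).T*[1,-1,-1]*d[v,u].reshape(-1,1)
w=q@R.from_rotvec(c['rotation']).as_matrix().T+c['origin']-[483,-145,0]
a,x,z=w[:,:2]@[.095,.995],w[:,:2]@[.995,-.095],w[:,2]
m=(abs(x)<12)&(z>10)
for lo in range(0,110,8):
    k=m&(a>=lo)&(a<lo+8)
    if k.any():print(lo,k.sum(),np.sort(z[k]).round(0).astype(int)[-14:])
E
```

```text
0 45 [27 27 27 28 28 28 29 29 29 29 29 30 30 30]
8 26 [25 25 25 25 25 25 25 25 25 25 26 26 28 30]
16 24 [25 25 25 25 26 26 26 26 26 27 27 27 27 27]
24 17 [24 24 24 25 25 25 26 26 26 27 27 27 29 29]
32 17 [25 25 25 25 26 26 26 26 26 28 28 28 28 30]
40 19 [25 26 26 26 26 27 27 27 28 28 28 28 29 29]
48 18 [26 26 26 26 27 27 27 27 28 28 28 29 29 30]
56 16 [26 26 26 26 27 27 28 28 28 28 28 29 29 30]
64 22 [ 29  29  30  30  30  30  30  31  37  41  44  48 102 104]
72 20 [27 29 29 30 31 32 33 35 38 42 45 47 50 50]
80 11 [25 27 27 28 28 30 30 31 31 31 32]
88 26 [32 32 34 36 38 38 39 41 41 44 46 50 52 53]
96 13 [22 28 29 29 30 30 31 31 32 32 33 34 34]
```

View pics/c5.png

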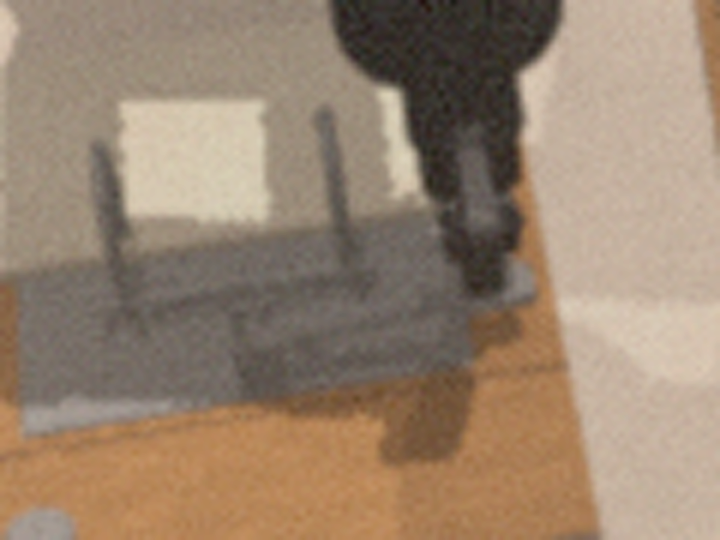

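The lever is nearly level: its top goes from about 25 mm near the pivot to about 31 mm at the tab, and the fingertips are just above it at (196, 223). I'll press it home.

move_arm --pt "-1 0 0 0.1 0" --pt "-1 0 0 0.1 0" --pt "-1 0 0 0 0"

```text
t: 9.4
tool_pos: [491.8, -64.5, 5.7]
ee_rot: [2.324, 2.113, 0.001]
contact_force: [-0.8, 2.2, 4.9]
gripper_width: -0.0
finger_force: 2.5
```

move_arm --pt "-1 0 0 0.08 0" --pt "-1 0 0 0.05 0" --pt "-1 0 0 0 0"

```text
t: 9.65
tool_pos: [492.2, -64.6, 4.8]
ee_rot: [2.323, 2.113, 0.001]
contact_force: [-8.3, 5.1, 35.4]
gripper_width: -0.1
finger_force: 17.7
```

It's on the lower stop (35 N). I'll retreat and check.

move_arm --pt "-1 0 0 -0.3 0" --pt "-1 0 0 -1 0" --pt "-1 0 0 -1 0" --pt "-1 0 0 -1 0" --pt "-1 0 0 -1 0"

```text
t: 10.07
tool_pos: [491.1, -64.7, 131.5]
ee_rot: [-2.324, -2.113, 0.001]
contact_force: [0.8, -0.4, 0.5]
gripper_width: -0.1
finger_force: 0.0
```

```bash
python3 - <<'E'
from h import *
import cv2
p,d=grab_frame("scene")
cv2.imwrite("pics/c6.png",cv2.convertScaleAbs(cv2.resize(p[165:275,95:355,::-1],(780,330),interpolation=cv2.INTER_CUBIC),alpha=1.5))
v,u=np.mgrid[195:250,150:215];c=camera_info('scene')
q=np.c_[u.ravel(),v.ravel(),np.ones(u.size)]@np.linalg.inv(c['intrinsics']).T*[1,-1,-1]*d[v,u].reshape(-1,1)
w=q@R.from_rotvec(c['rotation']).as_matrix().T+c['origin']-[483,-145,0]
a,x,z=w[:,:2]@[.095,.995],w[:,:2]@[.995,-.095],w[:,2]
m=(abs(x)<12)&(z>10)&(z<60)
for lo in range(0,110,8):
    k=m&(a>=lo)&(a<lo+8)
    if k.any():print(lo,k.sum(),np.sort(z[k]).round(0).astype(int)[-10:])
print(sense()['tool_pos'],sense()['contact_force'])
E
```

```text
0 40 [27 27 27 27 28 28 28 29 29 30]
8 25 [23 24 24 25 25 25 25 27 27 28]
16 24 [23 24 24 24 24 24 25 25 25 25]
24 18 [23 23 23 23 24 24 24 25 25 26]
32 16 [23 23 23 24 25 25 26 26 26 28]
40 18 [24 25 25 25 26 26 27 27 27 28]
48 19 [24 24 24 25 25 25 25 26 27 27]
56 17 [23 23 24 24 25 25 25 26 26 26]
64 21 [24 24 25 25 25 25 25 25 26 26]
72 27 [26 27 27 27 27 28 28 28 28 29]
80 27 [26 26 26 26 26 26 26 27 28 29]
88 27 [25 26 26 26 26 26 27 27 28 28]
96 14 [24 25 25 25 26 26 26 27 27 27]
[494.74832471 -65.90256583 137.50593047] [1.82443379 0.170984   4.27434048]
```

View pics/c6.png

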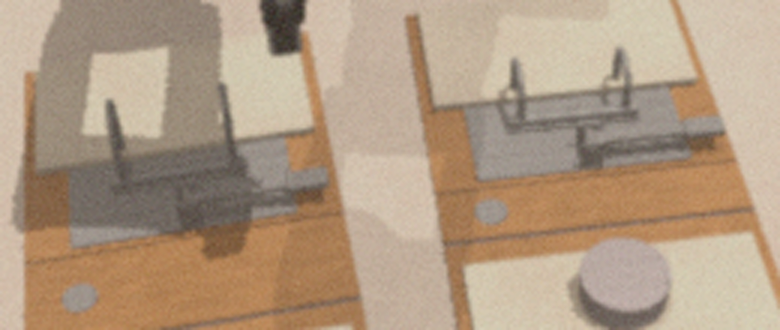

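The wide file's lever lies level, with its tab top at about 26 mm. The slim file's lever is still down, and the gripper is clear.

move_arm --pt "-1 0 0 0 0" --pt "-1 0 0 0 0" --pt "-1 0 0 0 0"

```text
t: 10.37
tool_pos: [490.6, -64.4, 129.3]
ee_rot: [-2.323, -2.112, 0.002]
contact_force: [-0.3, -0.6, 0.1]
gripper_width: -0.2
finger_force: 0.0
```

```bash
python3 -c "
from plant import *
print(sign_off())"
```

```text
the job is handed in; nothing more can be done
None
```

I lifted the wide file's lever to its upper stop (about 1.0 rad), pressed it down until it lay level, left the slim file's lever down, and handed the job in with the gripper clear; `sign_off()` returned no verdict.

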